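Square the light receiver, then hold the glass cell in the beam by its frosted sides

ROBOT

A 7-joint arm with a two-finger parallel gripper is mounted at the origin on a cart in front of the work surface, level with it; the furniture and walls round the work are solid. World frame = base frame: x ahead of the robot, y to its left, z up, the work surface at z = 0. Lengths are in m, angles in rad, forces in N, time in s.
With the tool pointing down it reaches from about 0.35 to 0.9 m from the base axis. Payload 19.9 kg.
Tool frame: the origin (TCP) lies midway between the tips of the shut fingers; the grasp point (between the pads) lies 19 mm behind it; z points along the fingers, y is the line along which they close (so a half turn about z gives the same grasp; the last joint's range is limited). The gripper opens to 94 mm and grips with 3 to 60 N. Pads are 16 mm wide; open, the fingers measure 119 mm over their backs; the gripper's body (75 mm by 177 mm) begins 78 mm behind the grasp point.
Start: joints at [1.29, 0.417, -0.01, 1.614, 0.005, 1.111, -0.053], TCP at [0.148, -0.607, 0.205] pointing down, gripper open.
Joint ranges: [-2.81, 2.81], [-0.39, 2.02], [-1.27, 1.25], [0.06, 2.57], [-1.19, 4.33], [0.19, 2], [-2.82, 2.82]. Speed limits (rad/s): [1.89, 1.89, 2.39, 2.39, 3.01, 3.01, 3.01].

INTERFACE

Orientations are given as a unit quaternion [x, y, z, w].
In Python, from bench import bot, read_camera, camera_info, look_for gives the robot as it stands. The module is installed in compiled form; this text tells all that it offers.
- The arm moves only by the shell command python3 -m crank 'ROWS' [OPENING] [FORCE]. ROWS is JSON, a list of rows, each a list of 6 numbers: the shift along the tool's x, y, z in cm, then the turn, a rotation vector about the tool's x, y, z in rad. A call has 1 to 5 rows; each row is the pose to reach, as a shift and turn from the pose commanded when the call began, along the tool's axes at that moment; what a row does not reach only later rows make up. A row lasts 1/12 s, in which the tool goes at most 41.7 mm and 7.16 degrees, less where a joint would pass 70% of its speed; a pose out of reach is approached as far as the arm can. A call with a gripper value outside its range is refused whole. OPENING is the closure, from 0 (fully open) to 1 (shut), set as the call begins (- or left out, the last holds). The fingers move at their own pace and stop on an object; FORCE is the grip in N (left out, the last holds). Time passes only in rows, so rows that repeat a pose let the fingers close. It gives the time, the measured TCP pose, the force, the opening and the grip force at its end, in the units of the state.
- bot.state(): the state, without advancing time (a new reading comes with each control period).
- read_camera(name): name is "scene" or "top"; returns (picture, depth): 384x512x3 uint8, red, green, blue; 384x512 float32, m along the optical axis (not along the pixel's ray), 0 where there is no reading.
- camera_info(name): a dict with "K" (3x3 intrinsics, pixels), "R" (3x3) and "t" (3): a world point X has camera coordinates R X + t. Camera axes: x right, y down, z forward; pixel columns grow to the right and rows downward; lengths in m; the calibration is good to about 2 mm. A picture is of the moment at which its call begins. camera_info takes no time and is no camera call.
- bot.job_done(): hands the job in; it is judged then, once.
Trained networks look in the newest picture that a camera, given by its name, has taken for a name from the list of things; names that differ only in an ending like _2 or _b are one class to them, and where a whole thing is asked for, a point or a joint stands for the part that bears it (a point fixed in the world has none). Each returns a list of dicts, best first, with "p" (0 to 1); they miss things now and then, are a little off and sometimes report something else, mostly with a low value. They report only what shows in the picture. A call takes as long as a camera call.
- look_for(target, camera): "pixel" ([column, row] in pixels, amid what is visible of it).
The state is a dict: "t": time; "qpos": joint angles; "joint_vel": joint speeds; "joint_efforts": joint torques, N m; "eef_pos": TCP position; "ee_rot": TCP orientation; "contact_force": force on the tool from outside, world axes, zero at the start; "moment": the same for the moment, N m; "gripper_width": opening from 0.0 (shut) to 1.0 (fully open); "finger_force": force on a finger pad.
Only numpy, scipy, OpenCV 4.12 (cv2) and the standard library are available. Lean on these libraries where they do the work, as an engineer would, in place of code of your own. Each camera call takes 0.05 s, during which the arm holds its last target. There are 200 camera calls.

TASK

On the small light-path fixture, first push the loose receiver block square and flush into the corner of the two steel fences, so that its lens faces the lamp. Then pick up the glass cell by its two frosted sides only, never touching the clear polished windows, and hold it upright in the light path half-way between lamp and receiver: centred on the beam, windows square to it, touching neither the fixture nor the receiver. Finish while still holding the cell there in the gripper, with the receiver still flush, and leave the small bottle and the screwdriver where they are.

Things in the scene. Friction and masses are not known exactly. Their poses are not given: they have to be found in the camera images.
- rig: Light-path fixture, fixed; place and yaw (up to 0.2 rad) vary. Aluminium base plate 8 mm thick, x -61 to +35, y -106 to +106 mm; origin at table height under the middle of the light path, z up. The beam runs along its y axis at x = 0, 54 mm above the table. At the -y end a black lamp housing, 46 x 42 mm, top 72 mm above the table, lens tube ending at y = -50 mm.
- beam (a point): Point on the beam line, 54 mm above the table, half-way between lamp and receiver; axes as the fixture's (y along the beam). The cell's centre is to be held here.
- receiver_seat (a point): Where the receiver's centre lies when flush in the fence corner: fixture x 0, y +72 mm, 39 mm above the table; axes as the fixture's. Two steel fences, tops 36 mm above the table: back fence, face at fixture x = +23 mm (y 31 to 103, looks to -x); end fence, face at y = +94 mm (x -26 to +20, looks to -y).
- receiver_center (a point): Centre of the loose receiver block, 31 mm above its underside: grey foot 46 (x) by 44 (y) by 28 mm high, on it a head 30 x 32 mm, top at 64 mm, lens on its -y face; 0.3 kg. It stands on the fixture's plate 12 to 28 mm from its seat in both -x and -y of the fixture, turned up to 0.2 rad. It slides. Seated, its foot's +x face lies on the back fence, its +y face on the end fence.
- receiver: The same block; origin at the centre of its underside.
- cell_center (a point): Centre of the glass cell, 30 mm above its underside; it stands on the table on the robot's side of the fixture, turned up to 0.6 rad. 22 mm in x over its two matt frosted walls (each 32 mm wide, 60 mm high, outer faces look to its +x and -x); 36 mm in y over its two clear polished windows; 60 mm high plus a 6 mm black stopper; 0.07 kg; z up.
- cell: The same cell with its windows; origin at the centre of its underside.
- cell_windows: The cell's two clear polished windows, 18 mm wide, 59 mm high, 2 mm thick, standing 2 mm proud of the frosted walls at the cell's -y and +y ends and 2 mm back from the planes of the frosted faces. Not to be touched. Origin at the centre of the cell's underside.
- threadlock: Bystander: small round bottle with a pointed cap, 34 mm across, 85 mm high, right of the fixture; origin at its underside.
- screwdriver: Bystander: screwdriver 160 mm long lying along x at the right edge of the table; origin under its middle.
- frame_jig_clamp_lever (a joint): Lever on the jig's post at the right front (post near x 0.38, y -0.50; head 0.32 m high, reaching x 0.46), swung up and away (1.9 rad), not used. The jig's big fixed frame stands left of the work: x 0.26 to 0.74, y -0.22 to +0.14, clamps to 0.29 m high, and at y = 0.11 a post and crank up to 0.6 m high, x 0.32 to 0.66: pass round it near the robot or above it.

How it is judged:
By the outcome, as a careful person would: the job done as asked, in the order asked, and still so for the second after the job is handed in, while the arm keeps its last pose, push and grip.
It also fails if it takes over 69 s, if anything falls off the work surface, if the arm or the gripper's body presses on something with over 40 N, if the wrist force passes 120 N, or if a joint passes its speed limit or range.

## Working session

There is one attempt and no reset: what is moved stays moved. The work goes in short steps, Python scripts to look and compute and a shell command to move; the robot and the scene stay as the last step left them, time stands still between calls to the robot, and variables do not carry over. Pictures are saved under pics/ and viewed, at most 10 in all, crops included, and the job is handed in when it is done.

```bash
mkdir -p pics
cat > h.py <<'E'
import numpy as np, cv2
from bench import bot, read_camera, camera_info, look_for
from scipy.spatial.transform import Rotation as Rn
def px2w(cam,u,v,d):
    c=camera_info(cam);K,R,t=[np.array(c[k]) for k in "KRt"]
    return R.T@(np.linalg.inv(K)@np.array([u,v,1])*d-t)
def cloud(cam,depth):
    c=camera_info(cam);K,R,t=[np.array(c[k]) for k in "KRt"]
    v,u=np.mgrid[:384,:512]
    P=np.stack([u,v,np.ones_like(u)],-1)@np.linalg.inv(K).T*depth[...,None]
    return (P-t)@R
def proj(cam,X):
    c=camera_info(cam);K,R,t=[np.array(c[k]) for k in "KRt"]
    p=(np.atleast_2d(X)@R.T+t)@K.T
    return p[:,:2]/p[:,2:]
E
python3 - <<'E'
from h import *
s=bot.state();print({k:np.round(v,3) for k,v in s.items()})
ims=[]
for c in("scene","top"):
    im,d=read_camera(c);ims.append(im);np.savez(f"{c}0.npz",im=im,d=d);P=cloud(c,d)
    i=camera_info(c);print(c,np.round(i["K"],1).tolist(),np.round(-np.array(i["R"]).T@i["t"],3))
    cv2.imwrite(f"pics/{c}0.png",cv2.resize(im[...,::-1],(768,576)))
    for n in("rig","receiver","cell","threadlock","screwdriver"):
        for r in look_for(n,c)[:2]:
            u,v=map(int,np.round(r["pixel"]));print(n,round(r["p"],2),u,v,np.round(P[v,u],3) if 0<=v<384 and 0<=u<512 else "")
E
```

```text
{'t': np.float64(0.0), 'qpos': array([ 1.29 ,  0.418, -0.01 ,  1.614,  0.005,  1.111, -0.053]), 'joint_vel': array([-0.   , -0.001, -0.001,  0.001,  0.   ,  0.001,  0.001]), 'joint_efforts': array([ 0.0000e+00, -8.5126e+01,  6.3800e-01, -4.2599e+01, -4.9000e-02,
        1.9000e-02,  0.0000e+00]), 'eef_pos': array([ 0.148, -0.607,  0.205]), 'ee_rot': array([ 0.993,  0.12 , -0.   , -0.001]), 'contact_force': array([ 0.436,  0.596, -0.186]), 'moment': array([ 0.03 , -0.009,  0.008]), 'finger_force': np.float64(0.0), 'gripper_width': np.float64(1.001)}
scene [[444.1, 0.0, 263.2], [0.0, 444.1, 193.2], [0.0, 0.0, 1.0]] [0.453 0.047 0.874]
rig 0.92 236 235 [ 0.566 -0.428  0.008]
receiver 0.98 230 260 [ 0.564 -0.341  0.06 ]
cell 0.9 305 277 [ 0.411 -0.321  0.057]
threadlock 0.88 302 179 [ 0.43  -0.569  0.047]
screwdriver 0.59 228 178 [ 0.605 -0.573  0.021]
screwdriver 0.37 232 234 [ 0.576 -0.431  0.005]
top [[368.3, 0.0, 253.0], [0.0, 368.3, 187.7], [0.0, 0.0, 1.0]] [ 0.324 -0.437  1.012]
rig 0.76 245 168 [ 0.585 -0.434  0.009]
receiver 0.56 221 174 [ 0.558 -0.37   0.071]
cell 0.57 215 235 [ 0.401 -0.344  0.069]
threadlock 0.69 308 218 [ 0.424 -0.585  0.071]
screwdriver 0.83 296 159 [ 0.596 -0.578  0.02 ]
screwdriver 0.34 214 231 [ 0.411 -0.342  0.067]
```

Run:
```python
from h import *
for c,(u0,u1,v0,v1) in {"scene":(160,360,150,300),"top":(180,330,130,260)}.items():
    im=np.load(f"{c}0.npz")["im"]
    cv2.imwrite(f"pics/{c}0c.png",cv2.resize(im[v0:v1,u0:u1,::-1],None,fx=3.9 if c=="scene" else 4.5,fy=3.9 if c=="scene" else 4.5,interpolation=cv2.INTER_CUBIC))
```

```text
(no output)
```

View pics/scene0.png

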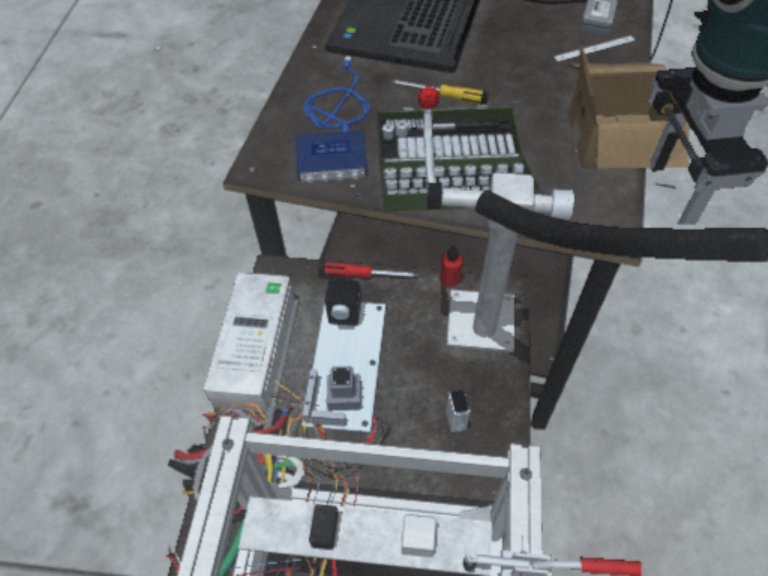

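View pics/top0c.png

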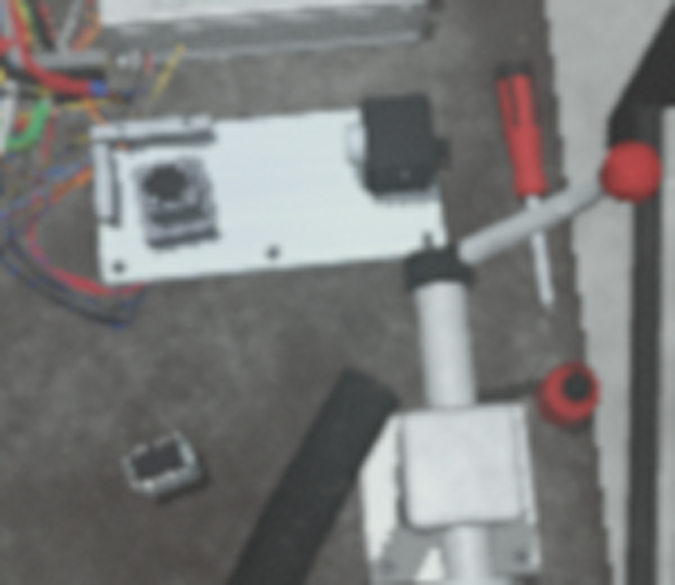

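View pics/scene0c.png

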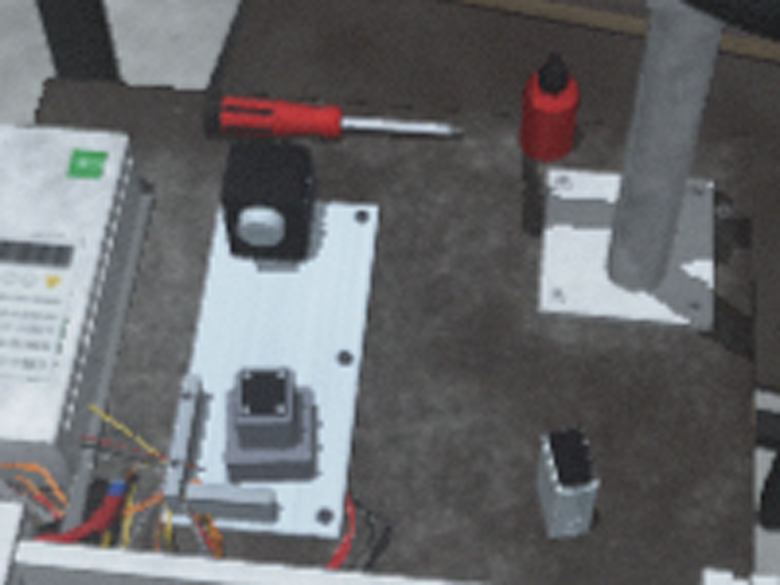

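The views agree. In the scene crop the rig is on the left, with the lamp at the top (~265,205) and the receiver loose at (270,425) near the fence corner. The cell stands at (568,483) with its dark stopper up. The bottle, screwdriver and clamp post with its lever are to the right. Next I'll fit the poses from depth.

Run:
```python
from h import *
def rect(P):
    (c,s,a)=cv2.minAreaRect((P[:,:2]*1000).astype(np.float32));return len(P),np.round(c,1),np.round(s,1),round(a,1)
for c in("scene","top"):
    z=np.load(f"{c}0.npz");P=cloud(c,z["d"]);im=z["im"].astype(int)
    def box(x0,x1,y0,y1,z0,z1): return P[(P[...,0]>x0)&(P[...,0]<x1)&(P[...,1]>y0)&(P[...,1]<y1)&(P[...,2]>z0)&(P[...,2]<z1)&(z["d"]>0)]
    print(c)
    m=(P[...,0]>.45)&(P[...,0]<.7)&(P[...,1]>-.58)&(P[...,1]<-.28)&(P[...,2]>.003)&(P[...,2]<.014)&(im.min(-1)>120)
    n,lab,st,_=cv2.connectedComponentsWithStats(m.astype(np.uint8));k=1+st[1:,4].argmax()
    Q=P[lab==k];print("plate",rect(Q),np.median(Q[:,2]))
    print("rectop",rect(box(.52,.62,-.42,-.31,.064,.08)))
    print("foot+fence",rect(box(.52,.62,-.42,-.31,.030,.040)))
    print("lamptop",rect(box(.5,.68,-.56,-.44,.066,.08)))
    print("cellall",rect(box(.36,.46,-.40,-.28,.052,.075)))
    print("stopper",rect(box(.36,.46,-.40,-.28,.063,.075)), "table z",np.median(box(.42,.5,-.45,-.38,-.01,.02)[:,2]))
```

```text
scene
plate (2170, array([ 576.3, -413.7]), array([ 95.2, 212. ]), 0.7) 0.006517353706578004
rectop (212, array([ 570.2, -355.3]), array([29.9, 31.4]), 6.9)
foot+fence (451, array([ 583. , -346.4]), array([72.7, 73.7]), 89.8)
lamptop (337, array([ 590.2, -490.5]), array([50.7, 46.2]), 89.9)
cellall (194, array([ 409.7, -339.6]), array([22.5, 35.9]), 16.2)
stopper (111, array([ 410.3, -340.4]), array([19.4, 29.8]), 17.0) table z -0.001643439052673075
top
plate (1661, array([ 575.5, -416.7]), array([100.2, 214.5]), 0.5) 0.008336416728762017
rectop (139, array([ 569.6, -361.1]), array([30.8, 31.9]), 7.7)
foot+fence (252, array([ 582.1, -349.3]), array([70.1, 75.6]), 88.5)
lamptop (277, array([ 588.6, -493.7]), array([46.4, 51.4]), 1.7)
cellall (118, array([ 408.9, -344.6]), array([22.1, 35.4]), 17.2)
stopper (86, array([ 408.8, -344.8]), array([18.4, 29.6]), 16.2) table z 0.00029411467846339527
```

Run:
```python
from h import *
A=[]
for c in("scene","top"):
    z=np.load(f"{c}0.npz");P=cloud(c,z["d"]);im=z["im"].astype(int);A.append(P[z["d"]>0])
    m=(P[...,0]>.45)&(P[...,0]<.7)&(P[...,1]>-.58)&(P[...,1]<-.28)&(P[...,2]>.003)&(P[...,2]<.014)&(im.min(-1)>120)
    n,lab,st,_=cv2.connectedComponentsWithStats(m.astype(np.uint8));k=1+st[1:,4].argmax();Q=P[lab==k]
    # near edge: min x per y bin
    b=np.arange(-.50,-.325,.004);e=np.array([[Q[abs(Q[:,1]-y)<.002][:,0].min(),y] for y in b if (abs(Q[:,1]-y)<.002).any()])
    f=cv2.fitLine(e.astype(np.float32),cv2.DIST_HUBER,0,1e-4,1e-4).ravel();print(c,"edge yaw deg",np.degrees(np.arctan(-f[0]/f[1])),"x at y=-.415",f[2]+(-.415-f[3])*f[0]/f[1])
    # lens-tube tip and lamp
    L=P[(abs(P[...,0]-.59)<.02)&(P[...,1]>-.50)&(P[...,1]<-.44)&(P[...,2]>.035)&(P[...,2]<.09)];print("tube ymax",np.percentile(L[:,1],[90,99]))
    for nm,(x0,x1,y0,y1) in {"backfence":(.60,.64,-.39,-.30),"endfence":(.55,.60,-.335,-.30)}.items():
        F=P[(P[...,0]>x0)&(P[...,0]<x1)&(P[...,1]>y0)&(P[...,1]<y1)&(P[...,2]>.031)&(P[...,2]<.041)];(cc,s,a)=cv2.minAreaRect((F[:,:2]*1000).astype(np.float32));print(nm,len(F),np.round(cc,1),np.round(s,1),round(a,1))
Q=np.vstack(A)
xs=np.arange(.1,.78,.04);ys=np.arange(-.2,-.75,-.04)
print("x\\y "," ".join("%4d"%(y*100) for y in ys))
for x in xs:
    r=[]
    for y in ys:
        k=(abs(Q[:,0]-x)<.02)&(abs(Q[:,1]-y)<.02);r.append("%4d"%(100*Q[k,2].max()) if k.any() else "   .")
    print("%.2f"%x," ".join(r))
```

```text
scene edge yaw deg 0.7599107 x at y=-.415 0.5298512
tube ymax [-0.46423746 -0.4627368 ]
backfence 158 [ 614.5 -345.4] [18.5 74. ] 8.8
endfence 102 [ 581.  -322.3] [24.8 37.7] 89.6
top edge yaw deg 0.9484512 x at y=-.415 0.5276747
tube ymax [-0.47186807 -0.46762904]
backfence 99 [ 616.4 -349.3] [21.6 71.8] 8.9
endfence 47 [ 580.4 -319.3] [38.7  8.7] 0.9
x\y   -20  -24  -28  -32  -36  -40  -44  -48  -52  -56  -60  -64  -68  -72
0.10    .  -79  -78  -78  -79  -78  -78  -78   34   39   39   -1    0    0
0.14  -69    .  -79  -78  -78  -79  -78  -79   34   48   40   32   34    0
0.18  -71  -79    .   46   44  -78  -78  -78   56   60   60   59   34    0
0.22  -79  -79    .   46   44  -78  -78  -78  -78   57   59   58   34    0
0.26  -78  -78  -79   41   42   39  -78  -78  -79  -78  -78  -78    0    0
0.30    0    0    0    0   38   38    0   31   31    0    0  -78    0    7
0.34   23   23    0    0    0   36   35   31   31    1    0    .    0    7
0.38   23   23    0    6    6   34   34   34   31    1    0    .    0    7
0.42   23    0    0    6    7    0   34   34   30    8    8    .    5    7
0.46   23    0    0    0    0    0    0   30   33   38   38    .    7    7
0.50   23    0    0    0    0    0    0    0   33   38    1    .    7    7
0.54   23    5    2    3    7    4    1    1    1    2    1    .    7    7
0.58   23    5    2    7    7    3    1    7    7    2    2    .    .    0
0.62   23   23    2    3    3    3    1    7    7    2    2    .    .    0
0.66   23   23    5    6    6    6    6    6    6    2    2    .    .    0
0.70    5    5    5    6    6    6    6    6    6    0    0    .    .    0
0.74    5    5    5    6    6    6    6    6    6    0    0    .    .    0
```

Run:
```python
from h import *
Q=np.vstack([cloud(c,(z:=np.load(f"{c}0.npz"))["d"])[z["d"]>0] for c in("scene","top")])
s=bot.state();R=Rn.from_quat(s["ee_rot"]).as_matrix();p=s["eef_pos"]
T=(Q-p)@R  # tool frame
for h in np.arange(0,.5,.03):
    k=(T[:,2]<-h+.001)&(T[:,2]>-h-.03)&(np.hypot(T[:,0],T[:,1])<.25)&(Q[:,2]>.1)
    if k.sum()>3: print("%.2f"%h,k.sum(),"x",np.round(np.percentile(T[k,0],[0,100]),3),"y",np.round(np.percentile(T[k,1],[0,100]),3))
# lever bar axis
k=(Q[:,2]>.325)&(Q[:,2]<.5)&(Q[:,0]>.1)&(Q[:,0]<.47)&(Q[:,1]>-.48)&(Q[:,1]<-.28)
B=Q[k]
for x in np.arange(.1,.47,.04):
    b=B[abs(B[:,0]-x)<.01]
    if len(b):print("bar x%.2f"%x,np.round(b.min(0),3),np.round(b.max(0),3))
```

```text
0.00 299 x [-0.009  0.239] y [-0.073  0.059]
0.03 313 x [-0.01   0.239] y [-0.073  0.058]
0.06 308 x [-0.009  0.232] y [-0.092  0.057]
0.09 2489 x [-0.032  0.247] y [-0.091  0.08 ]
0.12 3239 x [-0.034  0.036] y [-0.093  0.088]
0.15 654 x [-0.031  0.193] y [-0.192  0.015]
0.18 902 x [-0.032  0.169] y [-0.194  0.017]
0.21 1203 x [-0.011  0.05 ] y [-0.05   0.026]
0.24 1070 x [0.001 0.052] y [-0.049  0.034]
0.27 524 x [0.016 0.059] y [-0.058  0.039]
0.30 825 x [0.047 0.065] y [-0.085  0.051]
0.33 1213 x [0.014 0.065] y [-0.081  0.052]
0.36 1929 x [0.016 0.064] y [-0.059  0.047]
0.39 390 x [0.036 0.053] y [-0.034  0.014]
bar x0.18 [ 0.179 -0.337  0.438] [ 0.19  -0.309  0.458]
bar x0.22 [ 0.21  -0.364  0.404] [ 0.23  -0.315  0.452]
bar x0.26 [ 0.25  -0.389  0.367] [ 0.27  -0.342  0.413]
bar x0.30 [ 0.29  -0.413  0.344] [ 0.31  -0.368  0.381]
bar x0.34 [ 0.33  -0.438  0.326] [ 0.35  -0.391  0.359]
bar x0.38 [ 0.37  -0.463  0.325] [ 0.39  -0.415  0.347]
bar x0.42 [ 0.41  -0.461  0.325] [ 0.418 -0.441  0.341]
```

```bash
cat >> h.py <<'E'
def Rt(yaw_deg,tilt=0.0):  # tool y at yaw_deg in world, z down, leaned by tilt about tool y (top towards +tool x)
    return (Rn.from_euler("z",yaw_deg,degrees=True)*Rn.from_matrix(np.array([[0,1,0],[1,0,0],[0,0,-1.]]))*Rn.from_rotvec([0,-tilt,0]))
def go(goal,Rg):
    s=bot.state();R=Rn.from_quat(s["ee_rot"])
    sh=R.inv().apply(np.array(goal)-s["eef_pos"])*100; tv=(R.inv()*Rg).as_rotvec()
    n=max(np.linalg.norm(sh)/4.1,np.degrees(np.linalg.norm(tv))/7.1)
    print("shift",np.round(sh,2),"turn",np.round(tv,3),"rows>=%.1f"%n,"pos",np.round(s["eef_pos"],4),"F",np.round(s["contact_force"],1),"t",round(float(s["t"]),2))
E
python3 -m crank '[[0,0,-4,0,0,0],[0,0,-8,0,0,0],[0,0,-12,0,0,0],[0,0,-16,0,0,0],[0,0,-20,0,0,0]]' 1 10
python3 -m crank '[[0,0,-4,0,0,0],[0,0,-8,0,0,0],[0,0,-11,0,0,0],[0,0,-11,0,0,0]]'
python3 -c "
from h import *
print(np.round(bot.state()['qpos'],2));go([.53,-.38,.515],Rt(0.85))"
```

```text
t: 1.02
eef_pos: [0.1483, -0.6066, 0.4077]
ee_rot: [0.993, 0.12, -0.0, 0.0]
contact_force: [0.2, -0.2, -0.8]
gripper_width: 0.681
finger_force: 0.0
t: 1.35
eef_pos: [0.1486, -0.6076, 0.5218]
ee_rot: [0.993, 0.12, 0.001, 0.004]
contact_force: [-0.1, 0.5, -0.1]
gripper_width: 0.396
finger_force: 0.0
[ 1.28  0.33  0.    1.05 -0.    1.76 -0.05]
shift [ 42.46 -13.06   0.59] turn [ 0.007  0.005 -1.346] rows>=10.9 pos [ 0.1486 -0.6076  0.5218] F [-0.1  0.5 -0.1] t 1.35
```

```bash
python3 -m crank '[[3.9,-1.2,0,0,0,-0.12],[7.8,-2.4,0,0,0,-0.24],[11.7,-3.6,0,0,0,-0.36],[15.6,-4.8,0,0,0,-0.48],[19.5,-6,0,0,0,-0.6]]'
python3 -c "
from h import *
print(np.round(bot.state()['qpos'],2));go([.53,-.38,.515],Rt(0.85))"
```

```text
t: 1.77
eef_pos: [0.325, -0.5011, 0.5156]
ee_rot: [0.912, 0.41, -0.0, 0.0]
contact_force: [0.7, -1.4, -0.1]
gripper_width: 0.041
finger_force: 0.0
[ 1.07  0.27 -0.18  1.13  0.05  1.74  0.18]
shift [22.66  7.31  0.05] turn [ 0.    0.   -0.74] rows>=6.0 pos [ 0.325  -0.5011  0.5156] F [ 0.7 -1.4 -0.1] t 1.77
```

```bash
python3 -m crank '[[3.8,1.2,0,0,0,-0.12],[7.6,2.4,0,0,0,-0.24],[11.4,3.6,0,0,0,-0.36],[15.2,4.8,0,0,0,-0.48],[19,6,0,0,0,-0.6]]'
python3 -c "
from h import *
print(np.round(bot.state()['qpos'],2));go([.53,-.38,.515],Rt(0.85))"
```

```text
t: 2.18
eef_pos: [0.4965, -0.3998, 0.5156]
ee_rot: [0.75, 0.661, 0.0, 0.0]
contact_force: [-0.6, 0.2, -0.1]
gripper_width: 0.007
finger_force: 0.0
[ 0.84  0.37 -0.35  1.01  0.13  1.77  0.42]
shift [2.39 3.08 0.06] turn [ 0.    0.   -0.14] rows>=1.1 pos [ 0.4965 -0.3998  0.5156] F [-0.6  0.2 -0.1] t 2.18
```

```bash
python3 -m crank '[[2.4,3.1,0,0,0,-0.12],[2.4,3.1,0,0,0,-0.14],[2.4,3.1,0,0,0,-0.14]]'
python3 -c "
from h import *
go([.513,-.358,.20],Rt(0.85))"
```

```text
t: 2.43
eef_pos: [0.5307, -0.3798, 0.5144]
ee_rot: [0.702, 0.712, 0.0, -0.001]
contact_force: [-0.5, -1.1, 0.2]
gripper_width: 0.005
finger_force: 0.0
shift [ 2.15 -1.72 31.45] turn [-0.001 -0.002 -0.001] rows>=7.7 pos [ 0.5307 -0.3798  0.5144] F [-0.5 -1.1  0.2] t 2.43
```

```bash
python3 -m crank '[[1,-0.9,4,0,0,0],[2.1,-1.7,8,0,0,0],[2.1,-1.7,12,0,0,0],[2.1,-1.7,16,0,0,0],[2.1,-1.7,20,0,0,0]]'
python3 -m crank '[[0,0,4,0,0,0],[0,0,8,0,0,0],[0,0,11,0,0,0],[0,0,11,0,0,0],[0,0,11,0,0,0]]'
python3 - <<'E'
from h import *
go([.513,-.358,.024],Rt(0.85));print(np.round(bot.state()['qpos'],2))
s=bot.state();p=s["eef_pos"];R=Rn.from_quat(s["ee_rot"]).as_matrix()
for c in("scene","top"):
    im,d=read_camera(c);np.savez(f"{c}1.npz",im=im,d=d);P=cloud(c,d);T=(P-p)@R
    for a,b in((.0,.02),(.02,.05),(.05,.08),(.09,.12)):
        k=(d>0)&(T[...,2]<-a)&(T[...,2]>-b)&(abs(T[...,0])<.06)&(abs(T[...,1])<.12)
        if k.sum()>3:print(c,a,k.sum(),"x",np.round([T[k][:,0].min(),T[k][:,0].max()],3),"y",np.round([T[k][:,1].min(),T[k][:,1].max()],3))
    cv2.imwrite(f"pics/{c}1.png",cv2.resize(im[...,::-1],(768,576)))
E
```

```text
t: 2.85
eef_pos: [0.5101, -0.3614, 0.3141]
ee_rot: [0.705, 0.709, -0.0, 0.001]
contact_force: [1.1, -1.1, -0.4]
gripper_width: 0.008
finger_force: 0.0
t: 3.27
eef_pos: [0.5109, -0.3612, 0.2056]
ee_rot: [0.705, 0.709, -0.0, -0.001]
contact_force: [0.7, -0.2, 1.1]
gripper_width: 0.008
finger_force: 0.0
shift [ 0.31  0.24 18.16] turn [-0.001 -0.001 -0.008] rows>=4.4 pos [ 0.5109 -0.3612  0.2056] F [ 0.7 -0.2  1.1] t 3.27
[ 0.84  0.44 -0.37  1.6   0.17  1.13  0.44]
scene 0.0 79 x [-0.006  0.013] y [-0.012  0.012]
scene 0.02 146 x [-0.005  0.013] y [-0.012  0.012]
scene 0.05 83 x [0.009 0.012] y [-0.012  0.013]
scene 0.09 843 x [-0.024  0.037] y [-0.08   0.081]
top 0.09 67 x [-0.035 -0.023] y [-0.081 -0.004]
```

View pics/scene1.png

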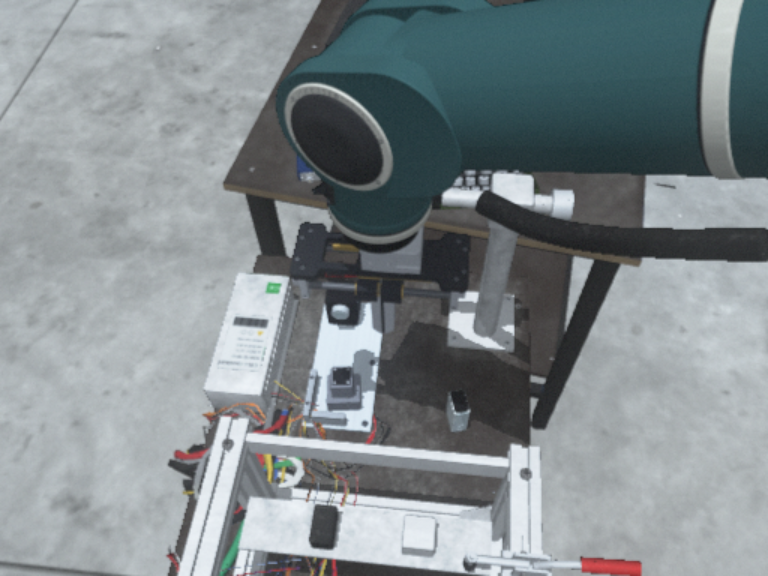

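```bash
python3 -m crank '[[0.2,0,4,0,0,0],[0.2,0,8,0,0,0],[0.2,0,12,0,0,0],[0.2,0,15,0,0,0],[0.2,0,18,0,0,0]]'
python3 -m crank '[[0,0,0,0,0,0],[0,0,0,0,0,0]]'
python3 - <<'E'
from h import *
go([.53,-.359,.024],Rt(0.85))
s=bot.state();p=s["eef_pos"];R=Rn.from_quat(s["ee_rot"]).as_matrix()
for c in("scene","top"):
    im,d=read_camera(c);P=cloud(c,d);T=(P-p)@R
    for a,b in((.005,.02),(.02,.05),(.05,.08)):
        k=(d>0)&(T[...,2]<-a)&(T[...,2]>-b)&(abs(T[...,0])<.03)&(abs(T[...,1])<.02)
        if k.sum()>3:print(c,a,k.sum(),"x",np.round(np.percentile(T[k][:,0],[0,5,50,95,100]),3),"y",np.round(np.percentile(T[k][:,1],[0,5,95,100]),3))
    b=(d>0)&(P[...,0]>.53)&(P[...,0]<.62)&(P[...,1]>-.42)&(P[...,1]<-.31)&(P[...,2]>.064)&(P[...,2]<.08)
    print(c,cv2.minAreaRect((P[b][:,:2]*1000).astype(np.float32)))
E
```

```text
t: 3.78
eef_pos: [0.5128, -0.3597, 0.0261]
ee_rot: [0.704, 0.71, 0.0, 0.001]
contact_force: [1.1, 0.2, 0.2]
gripper_width: 0.005
finger_force: 0.0
t: 3.95
eef_pos: [0.5124, -0.359, 0.0268]
ee_rot: [0.704, 0.71, 0.0, 0.0]
contact_force: [0.5, -0.2, 1.2]
gripper_width: 0.006
finger_force: 0.0
shift [-0.01  1.76  0.28] turn [ 0.     0.    -0.006] rows>=0.4 pos [ 0.5124 -0.359   0.0268] F [ 0.5 -0.2  1.2] t 3.95
scene 0.005 40 x [0.004 0.006 0.011 0.012 0.013] y [-0.012 -0.012  0.012  0.012]
scene 0.02 80 x [0.004 0.009 0.011 0.012 0.014] y [-0.012 -0.011  0.011  0.012]
scene 0.05 15 x [-0.001  0.007  0.011  0.013  0.013] y [-0.011 -0.008  0.009  0.011]
scene ((569.7661743164062, -351.3475341796875), (29.422889709472656, 23.762693405151367), 4.105778694152832)
top ((0.0, 0.0), (0.0, 0.0), 0.0)
```

```bash
python3 -m crank '[[0,0.9,0.2,0,0,0],[0,1.6,0.2,0,0,0],[0,2.2,0.2,0,0,0],[0,2.7,0.2,0,0,0],[0,3.2,0.2,0,0,0]]'
python3 -m crank '[[0,0.2,0,0,0,0],[0,0.4,0,0,0,0],[0,0.6,0,0,0,0],[0,0.6,0,0,0,0]]'
python3 -m crank '[[0,0.1,0,0,0,0],[0,0.2,0,0,0,0],[0,0.2,0,0,0,0]]'
```

```text
t: 4.47
eef_pos: [0.5445, -0.3581, 0.0237]
ee_rot: [0.704, 0.71, -0.0, -0.0]
contact_force: [-2.3, 0.2, 1.8]
gripper_width: 0.008
finger_force: 1.0
t: 4.8
eef_pos: [0.5501, -0.3581, 0.0234]
ee_rot: [0.704, 0.71, 0.0, 0.0]
contact_force: [0.3, 0.5, -0.5]
gripper_width: 0.004
finger_force: 0.0
t: 5.05
eef_pos: [0.5518, -0.3581, 0.0234]
ee_rot: [0.704, 0.71, 0.0, -0.0]
contact_force: [-0.6, -0.5, -0.1]
gripper_width: 0.005
finger_force: 0.3
```

```bash
python3 -m crank '[[0,0.1,0,0,0,0],[0,0.1,0,0,0,0]]'
python3 -m crank '[[0,0.1,0,0,0,0],[0,0.1,0,0,0,0]]'
python3 -m crank '[[0,0.1,0,0,0,0],[0,0.1,0,0,0,0]]'
```

```text
t: 5.22
eef_pos: [0.5529, -0.3581, 0.0234]
ee_rot: [0.704, 0.71, 0.0, -0.0]
contact_force: [-1.9, -1.0, -1.1]
gripper_width: 0.005
finger_force: 0.4
t: 5.38
eef_pos: [0.5533, -0.3583, 0.0234]
ee_rot: [0.704, 0.71, -0.0, -0.0]
contact_force: [-5.1, -0.2, 1.6]
gripper_width: 0.003
finger_force: 2.4
t: 5.55
eef_pos: [0.5533, -0.3584, 0.0233]
ee_rot: [0.704, 0.71, -0.001, -0.001]
contact_force: [-11.3, 1.3, 6.5]
gripper_width: 0.001
finger_force: 5.4
```

```bash
python3 -m crank '[[0,-1.2,0,0,0,0],[-2.5,-1.6,0,0,0,0],[-5,-1.6,0,0,0,0],[-5,-1.6,0,0,0,0]]'
python3 -c "
from h import *
go([.587,-.407,.024],Rt(0.85))"
```

```text
t: 5.88
eef_pos: [0.5379, -0.4137, 0.0236]
ee_rot: [0.706, 0.709, -0.001, 0.001]
contact_force: [-0.2, -1.1, -0.1]
gripper_width: 0.006
finger_force: 0.0
shift [ 0.65  4.91 -0.04] turn [ 0.     0.003 -0.01 ] rows>=1.2 pos [ 0.5379 -0.4137  0.0236] F [-0.2 -1.1 -0.1] t 5.88
```

```bash
python3 -m crank '[[0,2.5,0,0,0,0],[0.3,4.9,0,0,0,0],[1.0,4.9,0,0,0,0],[1.7,4.9,0,0,0,0],[2.3,4.9,0,0,0,0]]'
python3 -m crank '[[0.3,0,0,0,0,0],[0.6,0,0,0,0,0],[0.9,0,0,0,0,0],[1.2,0,0,0,0,0],[1.2,0,0,0,0,0]]'
python3 -m crank '[[0.1,0,0,0,0,0],[0.1,0,0,0,0,0]]'
```

```text
t: 6.3
eef_pos: [0.5878, -0.3841, 0.0232]
ee_rot: [0.704, 0.71, -0.0, -0.0]
contact_force: [0.9, -1.7, -0.9]
gripper_width: 0.003
finger_force: 0.5
t: 6.72
eef_pos: [0.5875, -0.3756, 0.0241]
ee_rot: [0.705, 0.71, -0.001, 0.002]
contact_force: [1.2, -11.8, -2.1]
gripper_width: 0.006
finger_force: 6.1
t: 6.88
eef_pos: [0.5875, -0.3756, 0.0242]
ee_rot: [0.705, 0.709, -0.001, 0.002]
contact_force: [2.6, -15.9, -2.6]
gripper_width: 0.005
finger_force: 7.7
```

```bash
python3 -m crank '[[-1.5,0,0,0,0,0],[-2.5,-2.5,0,0,0,0],[-2.5,-5.2,0,0,0,0],[-1,-5.2,0,0,0,0],[2,-5.2,0,0,0,0]]'
python3 -m crank '[[1,0,0,0,0,0],[1,0,0,0,0,0]]'
python3 -c "
from h import *
go([.5533,-.346,.024],Rt(0.85))"
```

```text
t: 7.3
eef_pos: [0.5331, -0.3567, 0.0233]
ee_rot: [0.706, 0.708, -0.001, 0.0]
contact_force: [1.9, 0.2, 0.3]
gripper_width: 0.002
finger_force: 0.0
t: 7.47
eef_pos: [0.5361, -0.3396, 0.0237]
ee_rot: [0.703, 0.711, 0.001, -0.0]
contact_force: [0.4, -0.4, -0.2]
gripper_width: 0.003
finger_force: 0.0
shift [-0.66  1.71 -0.03] turn [ 0.    -0.001 -0.003] rows>=0.4 pos [ 0.5361 -0.3396  0.0237] F [ 0.4 -0.4 -0.2] t 7.47
```

```bash
python3 -m crank '[[-0.6,0,0,0,0,0],[-0.6,0.8,0,0,0,0],[-0.6,1.4,0,0,0,0],[-0.6,1.7,0,0,0,0],[-0.6,1.8,0,0,0,0]]'
python3 -m crank '[[0,0.1,0,0,0,0],[0,0.1,0,0,0,0]]'
python3 -m crank '[[0,0.1,0,0,0,0],[0,0.1,0,0,0,0]]'
```

```text
t: 7.88
eef_pos: [0.5532, -0.3489, 0.023]
ee_rot: [0.704, 0.71, -0.001, -0.001]
contact_force: [-10.7, -1.9, 8.0]
gripper_width: 0.005
finger_force: 5.6
t: 8.05
eef_pos: [0.5532, -0.349, 0.023]
ee_rot: [0.704, 0.71, -0.001, -0.001]
contact_force: [-11.6, -0.3, 7.4]
gripper_width: 0.007
finger_force: 5.7
t: 8.22
eef_pos: [0.5532, -0.349, 0.0229]
ee_rot: [0.704, 0.71, -0.002, -0.002]
contact_force: [-16.0, 0.7, 11.1]
gripper_width: 0.006
finger_force: 8.6
```

```bash
python3 -m crank '[[0,-1,0,0,0,0],[0,-2.5,0,0,0,0],[0,-2.5,-4,0,0,0],[0,-2.5,-8,0,0,0],[0,-2.5,-8,0,0,0]]' 0.5 10
python3 -c "
from h import *
t=.12;R=Rt(16.7,t);g=np.array([.4093,-.3435,.10+.019])+.019*R.apply([0,0,1]);print(g)
go([.47,-.345,.10],Rt(8,t/2));go(g,R)"
```

```text
t: 8.63
eef_pos: [0.5338, -0.3501, 0.1106]
ee_rot: [0.704, 0.71, 0.001, 0.004]
contact_force: [0.4, -0.4, 0.3]
gripper_width: 0.325
finger_force: 0.0
[ 0.40995361 -0.3456786   0.10013664]
shift [ 0.57 -6.38  1.01] turn [ 0.003 -0.055 -0.131] rows>=1.6 pos [ 0.5338 -0.3501  0.1106] F [ 0.4 -0.4  0.3] t 8.63
shift [  0.55 -12.39   0.95] turn [-0.01  -0.113 -0.283] rows>=3.0 pos [ 0.5338 -0.3501  0.1106] F [ 0.4 -0.4  0.3] t 8.63
```

```bash
python3 -m crank '[[0.1,-3.1,0,0,-0.03,-0.07],[0.3,-6.2,0.5,0,-0.06,-0.14],[0.4,-9.3,0.9,-0.01,-0.09,-0.21],[0.5,-12.4,0.9,-0.01,-0.11,-0.28],[0.5,-12.4,0.9,-0.01,-0.11,-0.28]]'
python3 - <<'E'
from h import *
t=.12;R=Rt(16.7,t);print(np.round(bot.state()['qpos'],2),bot.state()['gripper_width'])
def rect(P): return len(P),cv2.minAreaRect((P[:,:2]*1000).astype(np.float32)) if len(P)>4 else 0
for c in("scene","top"):
    im,d=read_camera(c);P=cloud(c,d);np.savez(f"{c}2.npz",im=im,d=d)
    def box(x0,x1,y0,y1,z0,z1): return P[(P[...,0]>x0)&(P[...,0]<x1)&(P[...,1]>y0)&(P[...,1]<y1)&(P[...,2]>z0)&(P[...,2]<z1)&(d>0)]
    print(c,"rectop",rect(box(.53,.63,-.42,-.31,.066,.08)))
    print("cell",rect(box(.36,.46,-.40,-.28,.052,.075)))
    cv2.imwrite(f"pics/{c}2.png",cv2.resize(im[...,::-1],(768,576)))
g=np.array([.4093,-.3435,.051])+.019*R.apply([0,0,1]);go(g,R)
E
```

```text
t: 9.05
eef_pos: [0.4011, -0.3443, 0.0938]
ee_rot: [0.596, 0.801, -0.036, 0.041]
contact_force: [1.6, -1.2, 0.5]
gripper_width: 0.504
finger_force: 0.0
[ 0.93  0.37 -0.38  2.01  0.32  0.73  0.63] 0.5041904691227796
scene rectop (211, ((588.405029296875, -341.3651123046875), (30.295610427856445, 32.96589660644531), 4.006730556488037))
cell (169, ((409.2890319824219, -337.77996826171875), (22.401084899902344, 32.73579406738281), 16.036069869995117))
top rectop (136, ((586.9004516601562, -345.6905212402344), (31.734233856201172, 30.411657333374023), 87.94898223876953))
cell (37, ((412.557861328125, -356.5199279785156), (21.634719848632812, 11.030224800109863), 15.764737129211426))
shift [0.52 0.38 6.25] turn [-0.006 -0.009 -0.003] rows>=1.5 pos [ 0.4062 -0.3449  0.0949] F [-0.  -0.2 -0.3] t 9.15
```

View pics/scene2.png

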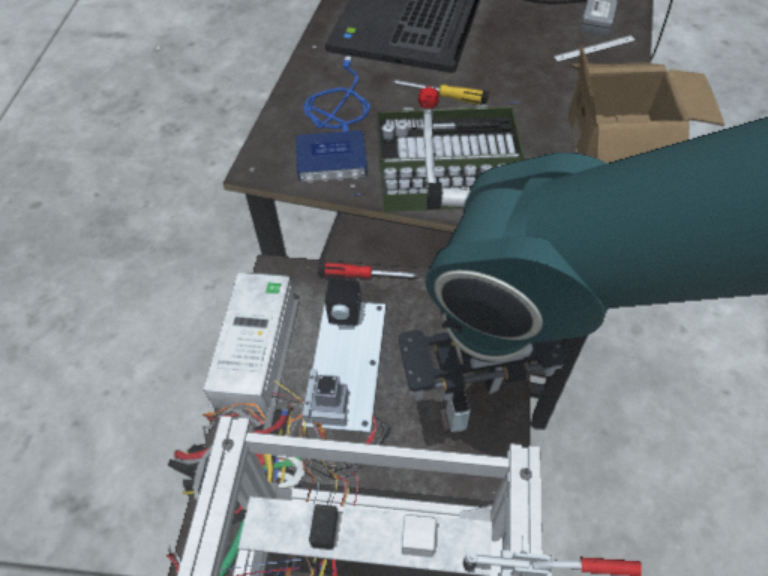

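```bash
python3 -m crank '[[0.4,0.3,0,0,0,0],[0.5,0.3,2,0,0,0],[0.5,0.3,4,0,0,0],[0.5,0.3,5.4,0,0,0],[0.5,0.3,6.2,0,0,0]]'
python3 -m crank '[[0,0,0,0,0,0],[0,0,0,0,0,0]]'
python3 - <<'E'
from h import *
t=.12;R=Rt(16.7,t);g=np.array([.4093,-.3435,.051])+.019*R.apply([0,0,1]);go(g,R)
im,d=read_camera("scene");cv2.imwrite("pics/s3.png",cv2.resize(im[220:320,240:400,::-1],None,fx=4.5,fy=4.5,interpolation=cv2.INTER_CUBIC))
E
```

```text
t: 9.57
eef_pos: [0.4106, -0.3447, 0.0305]
ee_rot: [0.597, 0.801, -0.035, 0.042]
contact_force: [0.0, 0.5, -0.5]
gripper_width: 0.5
finger_force: 0.0
t: 9.73
eef_pos: [0.4105, -0.3451, 0.0323]
ee_rot: [0.597, 0.801, -0.035, 0.042]
contact_force: [0.9, -0.1, 0.6]
gripper_width: 0.498
finger_force: 0.0
shift [-0.04 -0.07  0.02] turn [-0.005 -0.011 -0.001] rows>=0.1 pos [ 0.4105 -0.3451  0.0323] F [ 0.9 -0.1  0.6] t 9.73
```

View pics/s3.png

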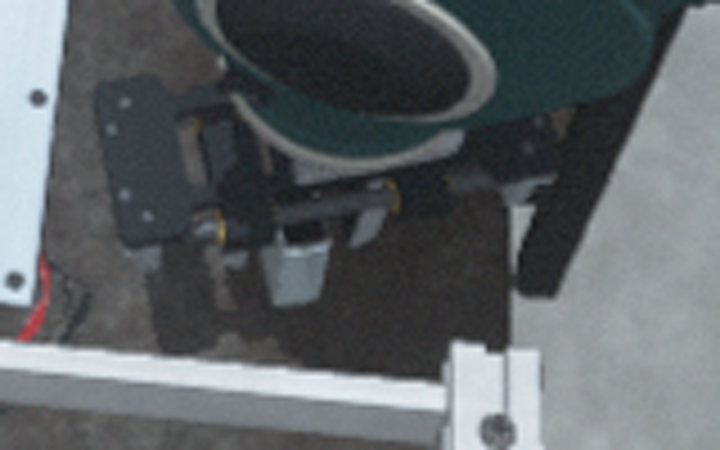

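The cell (295,270) stands midway between the fingers at (235,258) and (368,228), which face its frosted sides. I'll close on it.

```bash
python3 -m crank '[[0,0,0,0,0,0],[0,0,0,0,0,0],[0,0,0,0,0,0],[0,0,0,0,0,0],[0,0,0,0,0,0]]' 0.85 12
python3 -m crank '[[0,0,0,0,0,0],[0,0,0,0,0,0],[0,0,0,0,0,0]]' 1 12
python3 -c "
from h import *
print(bot.state()['gripper_width']*94)"
```

```text
t: 10.2
eef_pos: [0.4099, -0.3456, 0.0326]
ee_rot: [0.597, 0.8, -0.035, 0.043]
contact_force: [-0.9, 0.1, 5.1]
gripper_width: 0.234
finger_force: 12.0
t: 10.45
eef_pos: [0.4098, -0.3457, 0.0326]
ee_rot: [0.597, 0.8, -0.035, 0.043]
contact_force: [-1.8, 1.0, 6.7]
gripper_width: 0.233
finger_force: 12.0
21.916237117826082
```

```bash
python3 -c "
from h import *
s=bot.state();R=Rn.from_quat(s['ee_rot']);print('up in tool',np.round(R.inv().apply([0,0,1]),3), R.apply([0,1,0]))"
python3 -m crank '[[0.1,0,-1,0,0,0],[0.2,0,-2,0,0,0],[0.4,0,-3,0,0,0],[0.5,0,-4,0,0,0],[0.6,0,-5,0,0,0]]'
python3 -c "
from h import *
go([.51,-.362,.083],Rt(8,.12)); s=bot.state();print(s['gripper_width']*94,s['finger_force'])"
```

```text
up in tool [-0.11  -0.005 -0.994] [ 0.95855911  0.28484381 -0.00533305]
t: 10.87
eef_pos: [0.4067, -0.3341, 0.0827]
ee_rot: [0.597, 0.8, -0.035, 0.043]
contact_force: [-0.9, -1.5, -0.5]
gripper_width: 0.232
finger_force: 12.0
shift [-5.59  9.1   0.54] turn [ 0.012 -0.009  0.149] rows>=2.6 pos [ 0.4067 -0.3341  0.0827] F [-0.9 -1.5 -0.5] t 10.87
21.80464855978626 11.999824494123459
```

```bash
cat >> h.py <<'E'
Rg0=Rn.from_quat([0.597,0.8003,-0.0352,0.0428])
def Rh(yaw): return Rn.from_euler("z",yaw-16.55,degrees=True)*Rg0
pg=np.array([.4098,-.3457,.0326]); cg=np.array([.4093,-.3435,.030])
def tcp_for(c,yaw): return np.array(c)+Rn.from_euler("z",yaw-16.55,degrees=True).apply(pg-cg)
E
python3 -m crank '[[-1.4,2.3,0.1,0,0,0.04],[-2.8,4.6,0.3,0,0,0.08],[-4.2,6.9,0.4,0,0,0.12],[-5.6,9.1,0.5,0,0,0.15]]'
python3 -c "
from h import *
go([.525,-.417,.09],Rh(4));go(tcp_for([.5895,-.417,.070],.85),Rh(.85))"
```

```text
t: 11.2
eef_pos: [0.5113, -0.3625, 0.0831]
ee_rot: [0.656, 0.753, -0.032, 0.045]
contact_force: [0.1, -0.7, -1.2]
gripper_width: 0.234
finger_force: 12.0
shift [-5.63  0.62 -0.07] turn [ 0.024 -0.001  0.066] rows>=1.4 pos [ 0.5113 -0.3625  0.0831] F [ 0.1 -0.7 -1.2] t 11.2
shift [-6.53  6.94  1.86] turn [ 0.031 -0.001  0.12 ] rows>=2.4 pos [ 0.5113 -0.3625  0.0831] F [ 0.1 -0.7 -1.2] t 11.2
```

```bash
python3 -m crank '[[-2.8,0.3,0,0,0,0.03],[-5.6,0.6,0,0.01,0,0.06],[-6,2.5,0.3,0.02,0,0.08],[-6.3,4.7,0.9,0.03,0,0.1],[-6.5,6.9,1.6,0.03,0,0.12]]'
python3 -m crank '[[0,0,0,0,0,0],[0,0,0,0,0,0]]'
python3 - <<'E'
from h import *
go(tcp_for([.5895,-.417,.054],.85),Rh(.85))
s=bot.state();print(np.round(Rn.from_quat(s["ee_rot"]).as_matrix(),3).tolist())
for c in("scene","top"):
    im,d=read_camera(c);P=cloud(c,d);np.savez(f"{c}4.npz",im=im,d=d)
    def box(x0,x1,y0,y1,z0,z1): return P[(P[...,0]>x0)&(P[...,0]<x1)&(P[...,1]>y0)&(P[...,1]<y1)&(P[...,2]>z0)&(P[...,2]<z1)&(d>0)]
    B=box(.575,.604,-.44,-.37,.04,.066); print(c,len(B),np.round(np.percentile(B[:,1],[5,50,95]),4) if len(B) else "")
    b=box(.53,.63,-.42,-.31,.066,.08)
    if len(b)>9:print(cv2.minAreaRect((b[:,:2]*1000).astype(np.float32)))
im=np.load("scene4.npz")["im"];cv2.imwrite("pics/s4.png",cv2.resize(im[170:300,150:310,::-1],None,fx=4.5,fy=4.5,interpolation=cv2.INTER_CUBIC))
E
```

```text
t: 11.62
eef_pos: [0.5887, -0.419, 0.0751]
ee_rot: [0.701, 0.712, -0.04, 0.037]
contact_force: [0.9, -0.3, -0.8]
gripper_width: 0.232
finger_force: 12.0
t: 11.78
eef_pos: [0.5883, -0.4175, 0.0739]
ee_rot: [0.699, 0.713, -0.04, 0.037]
contact_force: [0.3, 0.3, -1.2]
gripper_width: 0.231
finger_force: 12.0
shift [0.01 0.11 1.74] turn [-0.    -0.003  0.004] rows>=0.4 pos [ 0.5883 -0.4175  0.0739] F [ 0.3  0.3 -1.2] t 11.78
[[-0.019, 1.0, -0.004], [0.994, 0.019, -0.108], [-0.108, -0.006, -0.994]]
scene 81 [-0.4187 -0.3954 -0.3941]
((589.2628784179688, -367.7755432128906), (84.57958984375, 35.215152740478516), 88.22406768798828)
top 0
```

View pics/s4.png

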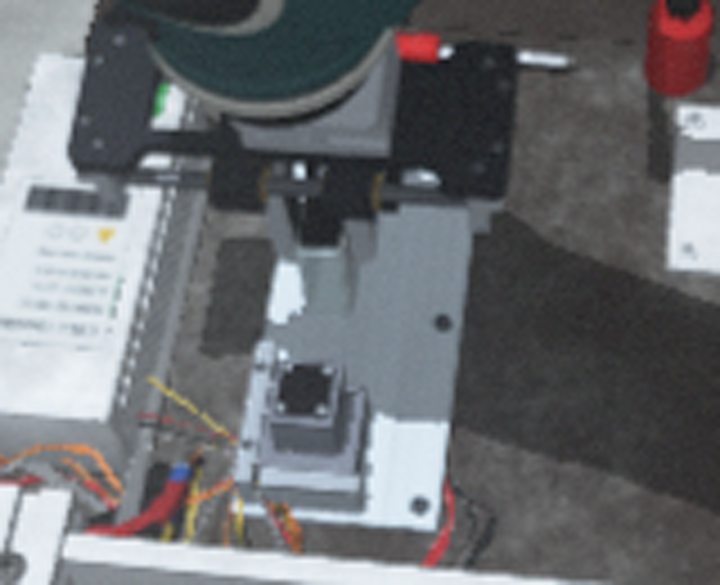

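The receiver sits flush in the fence corner at (310,430). The cell hangs upright at (325,275) between lamp and receiver, clear of both. I'll lower it to beam height.

```bash
python3 -m crank '[[0,0.1,0.6,0,0,0],[0,0.1,1.2,0,0,0],[0,0.1,1.7,0,0,0],[0,0.1,1.7,0,0,0]]'
python3 -m crank '[[0,0,0,0,0,0],[0,0,0,0,0,0],[0,0,0,0,0,0],[0,0,0,0,0,0]]'
python3 - <<'E'
from h import *
go(tcp_for([.5895,-.417,.054],.85),Rh(.85))
im,d=read_camera("scene");P=cloud("scene",d)
def box(x0,x1,y0,y1,z0,z1): return P[(P[...,0]>x0)&(P[...,0]<x1)&(P[...,1]>y0)&(P[...,1]<y1)&(P[...,2]>z0)&(P[...,2]<z1)&(d>0)]
B=box(.574,.605,-.41,-.385,.018,.062);print(len(B),np.round(np.percentile(B,[2,50,98],axis=0),4))
b=box(.53,.63,-.385,-.31,.066,.08);print(cv2.minAreaRect((b[:,:2]*1000).astype(np.float32)))
F=box(.55,.608,-.385,-.333,.031,.041);print("foot",F.min(0),F.max(0))
E
```

```text
t: 12.22
eef_pos: [0.5875, -0.4203, 0.0555]
ee_rot: [0.7, 0.712, -0.041, 0.036]
contact_force: [0.5, 1.0, -1.3]
gripper_width: 0.234
finger_force: 12.0
t: 12.55
eef_pos: [0.5887, -0.4203, 0.0573]
ee_rot: [0.7, 0.712, -0.04, 0.037]
contact_force: [0.7, 0.5, -0.9]
gripper_width: 0.232
finger_force: 12.0
shift [0.11 0.07 0.05] turn [ 0.    -0.001  0.003] rows>=0.0 pos [ 0.5887 -0.4203  0.0573] F [ 0.7  0.5 -0.9] t 12.55
100 [[ 0.5771 -0.409   0.0254]
 [ 0.5864 -0.3983  0.0438]
 [ 0.5982 -0.3964  0.0611]]
((588.29248046875, -341.53802490234375), (29.863895416259766, 33.00690841674805), 1.8795210123062134)
foot [ 0.5652403  -0.36363388  0.03164703] [ 0.60795329 -0.33320768  0.03935028]
```

```bash
python3 -m crank '[[0.15,0.1,0.05,0,0,0],[0.15,0.1,0.05,0,0,0],[0.15,0.1,0.05,0,0,0],[0.15,0.1,0.05,0,0,0],[0.15,0.1,0.05,0,0,0]]'
python3 - <<'E'
from h import *
go(tcp_for([.5895,-.417,.054],.85),Rh(.85))
im,d=read_camera("scene");P=cloud("scene",d)
B=P[(P[...,0]>.574)&(P[...,0]<.605)&(P[...,1]>-.41)&(P[...,1]<-.385)&(P[...,2]>.018)&(P[...,2]<.062)&(d>0)];print(len(B),np.round(np.percentile(B,[2,50,98],axis=0),4))
s=bot.state();print(s["gripper_width"],np.round(Rn.from_quat(s["ee_rot"]).inv().apply([0,0,1]),3))
E
```

```text
t: 13.02
eef_pos: [0.5895, -0.4188, 0.0563]
ee_rot: [0.7, 0.712, -0.04, 0.037]
contact_force: [0.2, 0.7, -1.9]
gripper_width: 0.236
finger_force: 12.0
shift [-0.05 -0.02 -0.02] turn [-0.    -0.002  0.003] rows>=0.0 pos [ 0.5895 -0.4188  0.0563] F [ 0.2  0.7 -1.9] t 13.02
106 [[ 0.5778 -0.409   0.0243]
 [ 0.5867 -0.3966  0.0442]
 [ 0.6    -0.395   0.0615]]
0.23491315476794983 [-0.109 -0.006 -0.994]
```

```bash
python3 -c "
from h import *
print(bot.job_done())"
```

```text
the job is handed in; nothing more can be done
None
```

I handed the job in at about 13 s of the 69 s allowed: the receiver is flush in the fence corner, and the gripper holds the cell by its frosted sides upright on the beam, within about 1–2 mm of centre by my measurements; I have no verdict back.

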